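# Pin the lifting handle and lift the tube block out of the dry-block heater

### The arm

A 6-joint arm with a two-finger parallel gripper is mounted at the origin on the work surface. World frame = base frame: x ahead of the robot, y to its left, z up, the work surface at z = 0. Lengths are in m, angles in rad, forces in N, time in s.
With the tool pointing down it reaches from about 0.375 to 0.9 m from the base axis. Payload 3.1 kg.
Tool frame: the origin (TCP) lies midway between the tips of the shut fingers; the grasp point (between the pads) lies 19 mm behind it; x points along the fingers, z is the direction in which the jaws open and shut, and the axes are right-handed (so a half turn about x gives the same grasp; the last joint's range is limited). The gripper opens to 87 mm and grips with 3 to 60 N. Pads are 19 mm wide; open, the fingers measure 117 mm over their backs; the gripper's body (75 mm by 190 mm) begins 51 mm behind the grasp point.
Start: joints at [1.169, 0.527, 1.433, -0, 1.181, -0.178], TCP at [0.138, 0.61, 0.223] pointing down, gripper open.
Joint ranges: [-3.08, 3.08], [-0.75, 2.2], [0.22, 2.44], [-1.43, 4.57], [0, 2.65], [-2.85, 2.85]. Speed limits (rad/s): [2.79, 2.79, 3.14, 3.14, 3.14, 3.14].

### API

Orientations are given as a unit quaternion [x, y, z, w].
In Python, from rig import robot, optics, workorder gives the robot as it stands.
- The arm moves only by the tool arm_command, never from a script. Its argument "plan" is a list of rows, each a list of 7 numbers: the shift along the tool's x, y, z in cm, then the turn, a rotation vector about the tool's x, y, z in rad, then the finger opening in cm, from 0 to 8.7. In form: [[x, y, z, ax, ay, az, gripper], ...]. A call has 1 to 12 rows; each row shifts and turns the pose as measured when the row begins, along the tool's axes as they then stand; what a row does not reach is not made up. A row lasts 1/8 s, in which the tool goes at most 62.5 mm and 10.7 degrees, less where a joint would pass 70% of its speed; a pose out of reach is approached as far as the arm can. A call with a gripper value outside its range is refused whole. The fingers move at their own pace and stop on an object; "grip_force" is the grip in N (left out, the last holds). Time passes only in rows, so rows that do not move let the fingers close. It gives the time, the measured TCP pose, the force and the opening at its end, in the units of the state.
- robot.get_obs(): the state, without advancing time (a new reading comes with each control period).
- optics.camera(name): name is "side" or "top"; returns (picture, depth): 400x640x3 uint8, blue, green, red; 400x640 float32, m along the optical axis (not along the pixel's ray), 0 where there is no reading.
- optics.camera_info(name): a dict with "mtx" (3x3 intrinsics, pixels), "position" and "rotation" of the camera in the world. Camera axes: x right, y down, z forward; pixel columns grow to the right and rows downward; lengths in m; the calibration is good to about 2 mm. A picture is of the moment at which its call begins. camera_info takes no time and is no camera call.
- workorder.hand_in(): hands the job in, once; it reports no verdict.
The state is a dict: "time": time; "q": joint angles; "joint_velocities": joint speeds; "joint_torque": joint torques, N m; "position": TCP position; "tool_rot": TCP orientation; "ft_force": force on the tool from outside, world axes, zero at the start; "moment": the same for the moment, N m; "grip_width": finger opening in m.
Only numpy, scipy, OpenCV 4.12 (cv2) and the standard library are available. Lean on these libraries where they do the work, as an engineer would, in place of code of your own. Each camera call takes 0.05 s, during which the arm holds its last target. There are 200 camera calls.

### The job

On the dry-block heater sits a metal tube block with a lifting handle standing in its fork: push the headed pin fully home, so that it locks the handle to the block, then lift the block by the handle's black crossbar straight up out of the heater. Finish while still holding it by the crossbar in the air, level and steady, about 8 cm above where it sat. Leave everything else on the bench where it is.

Things in the scene. Friction and masses are not known exactly. Their poses are not given: they have to be found in the camera images.
- heater: white dry-block heater fixed to the bench, 200 (x) x 150 (y) x 60 mm tall, on the left or right half, turned up to 0.5 rad; origin: centre of its underside. In its top a well 114 x 88 mm, floor 46 mm above the bench, centred 25 mm from the origin along the heater's +x; grey control strip on its -x side
- block: aluminium tube block, about 0.6 kg, loose in the heater's well with 2 mm play, axes parallel to the heater's; 110 (x) x 84 (y) x 36 mm; origin: centre of its underside. Rows of white-capped tubes at x = +-42 mm, up to z = 47 mm. On its top a fork for the handle. Its mass centre lies under the handle, so it hangs level from the pin
- block_seat (a point): mouth of the fork's pin hole, on the outer face of the thick cheek, block frame (0, 24, 52) mm, axes as the block's; home = underside of the pin's head against this face. Cheeks 30 mm wide (x), up to z = 68 mm, at y = -18 to -8 and 8 to 24 mm; 12 mm holes on one line along y at z = 52 mm
- ledge_end (a point): outer end of the ledge that the pin's head slides on, middle of its floor, block frame (0, 68, 41.5) mm. The ledge runs from the thick cheek to here along the block's +y, 28 mm wide with its side lips; floor 10.5 mm, lip tops 7.5 mm below the hole line
- handle: loose steel lifting handle, about 0.09 kg, upright in the fork, not yet locked, axes parallel to the block's: lug 30 (x) x 14 (y) x 32 mm with a 13 mm hole along y at z = 16 mm, stem, black crossbar 80 (x) x 12 (y) x 18 mm from z = 50 to 68 mm; origin: centre of the lug's underside, resting on the block's top, 36 mm above the block's origin
- handle_grip (a point): middle of the black crossbar, 59 mm above the handle's origin and 43 mm above the hole line: grip here across its 12 mm width (y)
- pin: loose steel pin lying level along the block's y, tip already 10 to 16 mm in the thick cheek's hole: shaft 10 mm diameter, 46 mm long to -y, tapered tip; head 20 mm diameter, 8 mm thick to +y; origin: on the axis at the head's underside. Needs pushing 30 to 36 mm towards the block's -y, with a few newtons at most. Its roll means nothing
- pin_head (a point): centre of the outer face of the pin's head, 8 mm from the pin's origin along its +y: push here, towards the block's -y
- rack: clear acrylic test-tube rack with coloured caps, 170 x 90 mm, 80 mm tall; leave alone; origin: middle of its underside
- beaker: small glass beaker, 66 mm across, 85 mm tall; leave alone; origin: middle of its underside
- tape: paper roll lying flat, 60 mm across, 40 mm tall; leave alone; origin: middle of its underside
- marker: white marker pen lying on the bench, 144 mm long; leave alone; origin: under its middle, along its x
- amber_bottle: amber reagent bottle, 72 mm across, 130 mm tall; leave alone; origin: middle of its underside
- wash_bottle: white wash bottle with a bent spout, 68 mm across, 160 mm tall; leave alone; origin: middle of its underside
- tip_box: open box of blue pipette tips, 120 x 80 x 56 mm; leave alone; origin: middle of its underside
- dishes: stack of culture dishes, 91 mm across, 45 mm tall; leave alone; origin: middle of its underside
Mind the look-alikes: they are no part of the job. Of the things like the handle, leave any that is brown, purple or white; of the rest the larger one is meant.

How it is judged:
On the way, in this order (a step that is already met when the one before it is completed fails the run):
1. the pin is pushed home through fork and handle while the block still sits in the heater (y of pin in the frame of block_seat between -0.003 and 0.0025 m and angle between the y axis of pin and the y axis of block, either way round below 0.15 rad and distance between pin and block_seat below 0.006 m and z of handle in the frame of block between 0.03 and 0.043 m and height (world z) of block below 0.051 m), for 0.2 s.
2. the block is lifted clear of the heater by the pinned handle (y of pin in the frame of block_seat between -0.003 and 0.0025 m and angle between the y axis of pin and the y axis of block, either way round below 0.15 rad and distance between pin and block_seat below 0.006 m and z of handle in the frame of block between 0.03 and 0.043 m and height (world z) of block above 0.075 m and contact force between block and heater below 0.1 N and contact force between the fingers and handle above 2 N), for 0.2 s.
At the end, for the whole second after the job is handed in: For the last second the fingers grip the handle (over 2 N), pin home within 2.5 mm through the lug, block underside 96 to 200 mm above the bench (it sat at 46), within 0.10 rad of level, handle within 0.15 of upright, under 2 cm/s and 0.15 rad/s, and nothing but handle and pin touches the block (y of pin in the frame of block_seat between -0.003 and 0.0025 m and angle between the y axis of pin and the y axis of block, either way round below 0.15 rad and distance between pin and block_seat below 0.006 m and z of handle in the frame of block between 0.03 and 0.043 m and height (world z) of block between 0.096 and 0.2 m and angle between block's own z axis and vertical below 0.1 rad and angle between handle's own z axis and vertical below 0.15 rad and linear speed of block below 0.02 m/s and angular speed of block below 0.15 rad/s and contact force between the fingers and handle above 2 N and contact force between each of the arm, the fingers and block below 0.3 N and contact force between each of heater, rack, beaker, tape, marker, amber_bottle, wash_bottle, tip_box, dishes and block below 0.1 N); the arm keeps its last pose, push and grip.
It fails at once if a bystander is shoved more than 3 cm or knocked over (distance of any of rack, beaker, tape, marker, amber_bottle, wash_bottle, tip_box, dishes from where it was at the start of the episode above 0.03 m or angle between any of rack, beaker, tape, amber_bottle, wash_bottle, tip_box, dishes's own z axis and vertical above 0.5 rad).
It fails at once if the block is tipped more than 0.35 rad (angle between block's own z axis and vertical above 0.35 rad).
It also fails if it takes over 51 s, if anything falls off the work surface, if the arm or the gripper's body presses on something with over 40 N, if the wrist force passes 120 N, or if a joint passes its speed limit or range.

## Working session

There is one attempt and no reset: what is moved stays moved. The work goes in short steps, Python scripts to look and compute and a tool call to move; the robot and the scene stay as the last step left them, time stands still between calls to the robot, and variables do not carry over. Pictures are saved under pics/ and viewed, about 8 in all and at most 12, crops included, and the job is handed in when it is done.

Besides the shell and the picture viewer there is one more tool, called after "Request:" as name([rows], argument=value, ...), one row to a line, values as JSON. arm_command: Moves the arm, as the interface text tells. Its arguments: {"type":"object","properties":{"plan":{"type":"array"},"grip_force":{"type":"number"}},"required":["plan"]}

```bash
mkdir -p pics; cat > h.py <<'E'
import numpy as np, cv2
from rig import robot, optics, workorder
from scipy.spatial.transform import Rotation as R
def grab(n):
    p,d=optics.camera(n); i=optics.camera_info(n); return p,d,i
def rot(i):
    r=np.array(i['rotation'],float); return r if r.shape==(3,3) else R.from_quat(r).as_matrix()
def pts(d,i):
    K=np.array(i['mtx']); v,u=np.mgrid[:d.shape[0],:d.shape[1]]
    c=np.stack([(u-K[0,2])/K[0,0]*d,(v-K[1,2])/K[1,1]*d,d],-1)
    return c@rot(i).T+np.array(i['position'])
def ray(u,v,i,z):
    K=np.array(i['mtx']); r=rot(i)@np.array([(u-K[0,2])/K[0,0],(v-K[1,2])/K[1,1],1]); o=np.array(i['position'])
    return o+r*(z-o[2])/r[2]
def proj(P,i):
    K=np.array(i['mtx']); c=rot(i).T@(np.array(P)-np.array(i['position'])); c=K@c; return c[:2]/c[2]
E
python3 - <<'E'
from h import *
print(robot.get_obs())
for n in('side','top'):
    p,d,i=grab(n); cv2.imwrite(f'pics/{n}0.png',p); np.savez(f'{n}0.npz',p=p,d=d); print(n,i)
E
```

```text
{'time': 0.0, 'q': array([ 1.16949071e+00,  5.28470610e-01,  1.43391590e+00, -1.36276119e-05,
        1.18138600e+00, -1.78560118e-01]), 'joint_velocities': array([-0.00052418,  0.0005768 ,  0.00150971, -0.00128212,  0.00145738,
       -0.00101522]), 'joint_torque': array([ 1.12583530e-03, -4.40043283e+01, -1.76593316e+01,  6.34643831e-02,
        5.81308140e-02, -1.70055200e-04]), 'position': array([0.13778591, 0.60886507, 0.22156458]), 'tool_rot': array([-0.44170242,  0.55314798,  0.44096174,  0.55179618]), 'ft_force': array([ 0.58130461, -0.0063906 ,  0.44355735]), 'moment': array([-0.00101748,  0.04449077, -0.03221655]), 'grip_width': 0.08730173817852459}
side {'mtx': array([[443.96583226,   0.        , 324.98951831],
       [  0.        , 443.96583226, 206.79446856],
       [  0.        ,   0.        ,   1.        ]]), 'position': array([ 0.07213753, -0.74882893,  0.79564939]), 'rotation': array([ 0.86088414, -0.26345765,  0.11521175, -0.41975567])}
top {'mtx': array([[456.58066602,   0.        , 313.17148357],
       [  0.        , 456.58066602, 198.95490787],
       [  0.        ,   0.        ,   1.        ]]), 'position': array([0.30179573, 0.0154427 , 1.26707513]), 'rotation': array([-0.69320235,  0.71321656, -0.07443539,  0.07247072])}
```

View pics/side0.png

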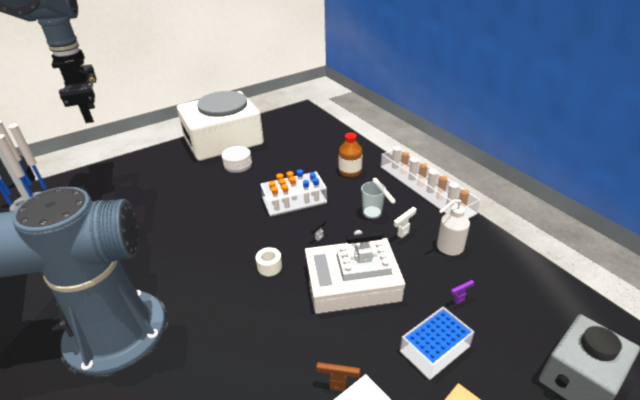

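View pics/top0.png

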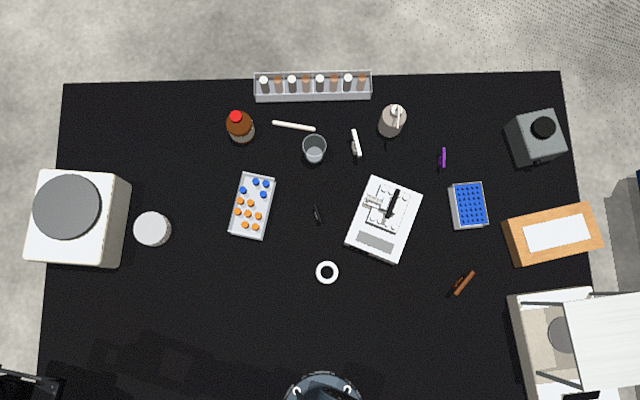

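The handle-like things, in top-view pixels: black one in the heater's fork (390,203), small black (317,213), white (356,143), purple (443,158), brown (464,283). The one meant is the black one in the heater. I'll check it in a close crop and measure.

```bash
python3 - <<'E'
from h import *
a=np.load('top0.npz');b=np.load('side0.npz')
it=optics.camera_info('top');is_=optics.camera_info('side')
c1=cv2.resize(a['p'][165:275,335:435],None,fx=4,fy=4,interpolation=cv2.INTER_CUBIC)
c2=cv2.resize(b['p'][220:320,295:410],None,fx=4,fy=4,interpolation=cv2.INTER_CUBIC)
c2=cv2.resize(c2,(int(c2.shape[1]*440/c2.shape[0]*.78),int(440*.78)))
out=np.zeros((440,400+c2.shape[1],3),np.uint8);out[:,:400]=c1;out[:c2.shape[0],400:]=c2
cv2.imwrite('pics/crop.png',out);print(out.shape)
P=pts(a['d'],it);Q=pts(b['d'],is_)
for nm,X in(('top',P),('side',Q)):
    reg=X[(X[...,0]>0.1)&(X[...,0]<.65)&(X[...,1]>-.35)&(X[...,1]<-.0)&(X[...,2]>.05)&(X[...,2]<.068)]
    print(nm,len(reg))
    m=((X[...,2]>.05)&(X[...,2]<.2)).astype(np.uint8)
    n,l,s,cc=cv2.connectedComponentsWithStats(m)
    u,v=(385,220) if nm=='top' else (322,285)
    k=l[v,u];print(k,s[k],X[v,u])
    Y=X[l==k]
    r=cv2.minAreaRect((Y[:,:2]*1000).astype(np.float32));print('rect',r)
    hi=Y[Y[:,2]>.128]; print('hi',len(hi),hi.mean(0) if len(hi) else '')
    if len(hi)>3: print(cv2.minAreaRect((hi[:,:2]*1000).astype(np.float32)),hi[:,2].max())
E
```

```text
(440, 794, 3)
top 2687
91 [ 345  174   78   89 4123] [ 0.4902567  -0.17860541  0.08127334]
rect ((501.25213623046875, -180.34593200683594), (150.01292419433594, 202.39691162109375), 65.87101745605469)
hi 164 [ 0.52256148 -0.18914098  0.14826123]
((523.0693359375, -190.06314086914062), (12.330584526062012, 78.6041488647461), 65.89586639404297) 0.15532155969933847
side 2894
45 [ 305  230   99   70 4806] [ 0.41182546 -0.19138841  0.06131349]
rect ((501.3337707519531, -179.10760498046875), (155.95985412597656, 200.25106811523438), 66.00395965576172)
hi 330 [ 0.5216993  -0.19238024  0.1448191 ]
((523.4652099609375, -191.14144897460938), (16.043621063232422, 80.02732849121094), 64.53258514404297) 0.15335718574033175
```

View pics/crop.png

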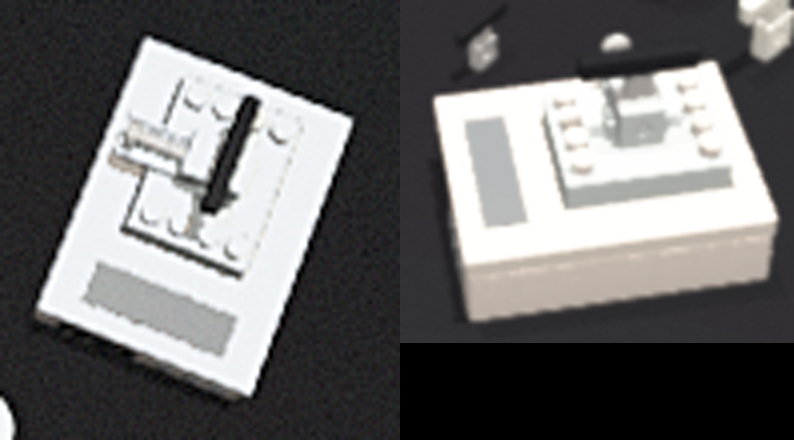

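The crop confirms it: the handle with the black bar stands in the fork on the heater, with the pin and ledge on the left (+y) side. The grey strip marks heater −x. That puts the block at about (0.523, −0.190) with yaw −24.1°. Next I work out the moves to a point outside the pin head.

```bash
cat >> h.py <<'E'
B=np.array([.5232,-.1903,.046]); YAW=np.deg2rad(-24.1)
RB=R.from_euler('z',YAW).as_matrix()
def goal(yb,ztcp,xb=0.):
    g=B+RB@np.array([xb,yb,0]); g[2]=ztcp
    o=robot.get_obs(); T=R.from_quat(o['tool_rot']); best=None
    for s in(1,-1):
        z=RB[:,1]*s; x=np.array([0,0,-1.]); M=np.stack([x,np.cross(z,x),z],1)
        rv=(T.inv()*R.from_matrix(M)).as_rotvec()
        if best is None or np.linalg.norm(rv)<np.linalg.norm(best): best=rv
        print('s',s,'rv',rv.round(4))
    p=np.array(o['position'])
    print('t',o['time'],'pos',p.round(4),'block',(RB.T@(p-B)).round(4),'goal',g.round(4),'shift cm (tool)',(T.inv().apply(g-p)*100).round(2),'q',np.round(o['q'],3),'F',np.round(o['ft_force'],2),'w',o['grip_width'])
    print('tool axes world',T.as_matrix().round(3).tolist())
E
python3 - <<'E'
from h import *
goal(.095,.20)
a=np.load('top0.npz');P=pts(a['d'],optics.camera_info('top'))
L=(P-B)@RB
m=(abs(L[...,0])<.022)&(L[...,1]>.03)&(L[...,1]<.09)&(L[...,2]>.03)
for r in sorted(L[m].tolist(),key=lambda r:r[1]): print(np.round(np.array(r)*1000).astype(int).tolist(),end=' ')
E
```

```text
s 1 rv [ 0.1979 -0.002  -0.0002]
s -1 rv [-2.9437e+00  3.0000e-04 -2.9000e-03]
t 0.1 pos [0.1378 0.6089 0.2217] block [-0.6782  0.5722  0.1757] goal [ 0.562  -0.1036  0.2   ] shift cm (tool) [  2.26 -57.11 -60.12] q [ 1.17   0.528  1.434  0.     1.181 -0.179] F [0.24 0.67 0.51] w 0.08686117880677753
tool axes world [[-0.001, -0.975, 0.221], [-0.002, 0.221, 0.975], [-1.0, 0.0, -0.002]]
[-10, 31, 45] [-15, 31, 38] [13, 31, 46] [-20, 31, 36] [1, 31, 57] [18, 31, 36] [-4, 31, 53] [-7, 31, 44] [-13, 32, 41] [5, 32, 52] [-17, 32, 35] [21, 32, 33] [-4, 32, 40] [9, 32, 46] [-2, 32, 55] [-11, 33, 46] [-15, 33, 37] [11, 33, 48] [-21, 34, 36] [0, 34, 58] [-8, 34, 40] [-4, 34, 52] [-13, 34, 40] [15, 34, 44] [-18, 34, 32] [3, 34, 56] [20, 35, 33] [9, 35, 44] [-2, 35, 52] [-6, 35, 43] [-15, 35, 33] [-13, 36, 48] [12, 36, 43] [-3, 36, 44] [-21, 36, 33] [-8, 36, 39] [-2, 36, 62] [-14, 36, 37] [14, 37, 44] [2, 37, 55] [-20, 37, 37] [19, 37, 33] [-2, 37, 51] [7, 37, 45] [-7, 37, 44] [-16, 38, 31] [-13, 38, 43] [12, 38, 38] [22, 38, 33] [-4, 38, 44] [-1, 38, 57] [-15, 39, 37] [-11, 39, 47] [13, 39, 43]
[... 1011 characters left out ...]
 51] [-8, 56, 40] [-13, 56, 37] [3, 56, 54] [15, 57, 41] [-4, 57, 60] [-12, 58, 42] [-9, 58, 56] [5, 58, 58] [-2, 58, 62] [-9, 59, 42] [-7, 59, 57] [7, 59, 59] [1, 59, 59] [13, 59, 45] [-4, 59, 56] [-10, 60, 56] [-13, 60, 42] [3, 60, 59] [-3, 61, 60] [-8, 61, 58] [5, 61, 61] [-11, 61, 45] [-1, 62, 61] [9, 62, 55] [-6, 62, 59] [-8, 62, 44] [-13, 62, 38] [15, 62, 42] [2, 62, 59] [-4, 63, 59] [-8, 63, 53] [5, 63, 58] [-12, 63, 45] [-1, 64, 59] [-6, 64, 57] [7, 64, 59] [-9, 64, 44] [1, 65, 62] [13, 65, 46] [-4, 65, 55] [-5, 65, 37] [7, 65, 45] [3, 66, 39] [-13, 66, 43] [-3, 66, 39] [11, 66, 40] [6, 67, 38] [-10, 67, 43] [-2, 67, 44] [12, 67, 47] [7, 68, 44] [-9, 68, 47] [2, 68, 38] [-13, 68, 40]
```

Request:
arm_command([
  [0,-4,-4.2,0,0,0,0],
  [0,-4,-4.2,0,0,0,0],
  [0,-4,-4.2,0,0,0,0],
  [0,-4,-4.2,0,0,0,0],
  [0,-4,-4.2,0,0,0,0],
  [0,-4,-4.2,0,0,0,0],
  [0,-4,-4.2,0,0,0,0],
  [0,-4,-4.2,0,0,0,0],
  [0,-4,-4.2,0,0,0,0],
  [0,-4,-4.2,0,0,0,0],
  [0,-4,-4.2,0,0,0,0],
  [0,-4,-4.2,0,0,0,0],
], grip_force=20)

```text
time: 1.6
position: [0.5047, -0.0023, 0.2196]
tool_rot: [-0.444, 0.551, 0.444, 0.551]
ft_force: [0.4, 0.9, 0.1]
grip_width: 0.0003
```

```bash
python3 -c "
from h import *
goal(.095,.16)"
```

```text
s 1 rv [ 2.059e-01  2.000e-04 -0.000e+00]
s -1 rv [-2.9357e+00  0.0000e+00  3.0000e-04]
t 1.6 pos [ 0.5047 -0.0023  0.2196] block [-0.0937  0.164   0.1736] goal [ 0.562  -0.1036  0.16  ] shift cm (tool) [ 5.95 -7.76 -8.68] q [-0.226  0.37   1.733  0.     1.038 -1.583] F [0.4  0.9  0.08] w 0.000262880402072542
tool axes world [[0.0, -0.977, 0.213], [0.0, 0.213, 0.977], [-1.0, -0.0, 0.0]]
```

Request:
arm_command([
  [0,0,0,0.103,0,0,0],
  [0,0,0,0.103,0,0,0],
  [0,-3.1,-2.3,0,0,0,0],
  [2,-3.1,-2.3,0,0,0,0],
  [2,-3.1,-2.3,0,0,0,0],
  [2,0,0,0,0,0,0],
  [0,0,0,0,0,0,0],
])

```text
time: 2.48
position: [0.5636, -0.1126, 0.1558]
tool_rot: [-0.38, 0.596, 0.38, 0.596]
ft_force: [-1.1, 1.0, 0.3]
grip_width: 0.0005
```

```bash
python3 -c "
from h import *
goal(.095,.095)
p,d,i=grab('side');a=p[170:310,280:450]
q,d2,i2=grab('top');b=q[150:260,330:430]
a=cv2.resize(a,(480,395));b=cv2.resize(b,(320,352))
o=np.zeros((395,800,3),np.uint8);o[:,:480]=a;o[:352,480:]=b;cv2.imwrite('pics/c2.png',o)"
```

```text
s 1 rv [-0.0149  0.0001 -0.0007]
s -1 rv [ 3.1267e+00 -1.2000e-03 -2.0000e-04]
t 2.475 pos [ 0.5636 -0.1126  0.1558] block [0.0051 0.0875 0.1098] goal [ 0.562  -0.1036  0.095 ] shift cm (tool) [6.08 0.52 0.75] q [-0.392  0.546  1.625  0.     0.971 -1.527] F [-1.11  1.01  0.27] w 0.0005109811703549154
tool axes world [[-0.001, -0.907, 0.422], [0.0, 0.422, 0.907], [-1.0, 0.001, 0.0]]
```

View pics/c2.png

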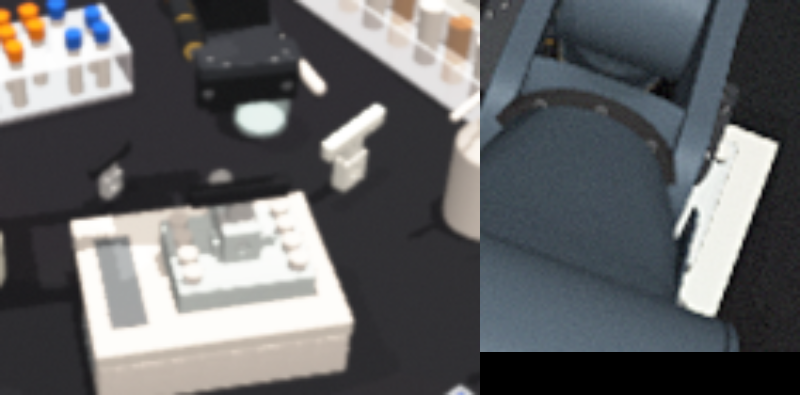

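Request:
arm_command([
  [0,0.6,1.0,-0.015,0,0,0],
  [1,0,0,0,0,0,0],
  [2,0,0,0,0,0,0],
  [2,0,0,0,0,0,0],
  [0.8,0,0,0,0,0,0],
  [0,0,0,0,0,0,0],
])

```text
time: 3.32
position: [0.5657, -0.098, 0.1012]
tool_rot: [-0.39, 0.59, 0.383, 0.594]
ft_force: [-0.1, 0.3, 1.2]
grip_width: 0.0006
```

```bash
python3 -c "
from h import *
goal(.085,.095)"
```

```text
s 1 rv [0.0069 0.0006 0.0111]
s -1 rv [-3.1346e+00 -1.7400e-02  9.0000e-04]
t 3.325 pos [ 0.5657 -0.098   0.1012] block [0.0011 0.1016 0.0552] goal [ 0.5579 -0.1127  0.095 ] shift cm (tool) [ 0.62  0.13 -1.66] q [-0.366  0.622  1.674  0.     0.834 -1.523] F [-0.14  0.34  1.18] w 0.00055108046498763
tool axes world [[0.01, -0.916, 0.402], [-0.004, 0.402, 0.916], [-1.0, -0.011, 0.001]]
```

Request:
arm_command([
  [0.6,0.1,-0.6,0.007,0,0.011,0],
  [0.2,0,-0.6,0,0,0,0],
  [0,0,-0.3,0,0,0,0],
  [0,0,0,0,0,0,0],
])

```text
time: 3.82
position: [0.5594, -0.113, 0.0943]
tool_rot: [-0.385, 0.593, 0.384, 0.594]
ft_force: [-0.0, 0.4, 0.4]
grip_width: 0.0006
```

```bash
python3 -c "
from h import *
goal(.050,.095)
p,d,i=grab('side');a=p[170:310,280:450]
cv2.imwrite('pics/c3.png',cv2.resize(a,(720,593),interpolation=cv2.INTER_CUBIC))"
```

```text
s 1 rv [-0.0008  0.0006  0.0028]
s -1 rv [ 3.1408e+00  4.3000e-03 -9.0000e-04]
t 3.825 pos [ 0.5594 -0.113   0.0943] block [0.0015 0.0853 0.0483] goal [ 0.5436 -0.1447  0.095 ] shift cm (tool) [-0.07  0.15 -3.53] q [-3.950e-01  6.320e-01  1.681e+00  1.000e-03  8.260e-01 -1.545e+00] F [-0.01  0.42  0.37] w 0.0005971243444472496
tool axes world [[0.003, -0.912, 0.409], [-0.001, 0.409, 0.912], [-1.0, -0.003, 0.001]]
```

View pics/c3.png

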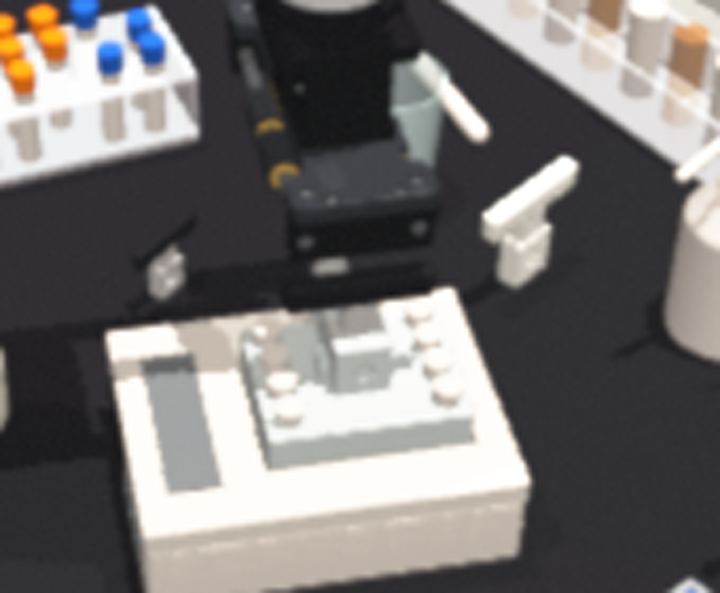

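The gripper stands just outside the pin head, with nothing touching. Now I push in small steps and watch the force.

Request:
arm_command([
  [0,0.1,-0.4,0,0,0,0],
  [0,0,-0.4,0,0,0,0],
  [0,0,-0.4,0,0,0,0],
  [0,0,-0.4,0,0,0,0],
])

```text
time: 4.38
position: [0.5518, -0.1277, 0.0947]
tool_rot: [-0.385, 0.593, 0.384, 0.594]
ft_force: [0.2, 0.7, -0.4]
grip_width: 0.0002
```

Request:
arm_command([
  [0,0,-0.4,0,0,0,0],
  [0,0,-0.4,0,0,0,0],
  [0,0,-0.4,0,0,0,0],
  [0,0,-0.4,0,0,0,0],
])

```text
time: 4.88
position: [0.5448, -0.1433, 0.0947]
tool_rot: [-0.385, 0.592, 0.384, 0.594]
ft_force: [0.7, 0.6, 0.1]
grip_width: 0.0008
```

```bash
python3 -c "
from h import *
goal(.050,.095)"
```

```text
s 1 rv [-0.0003  0.0009  0.0035]
s -1 rv [ 3.1413e+00  5.5000e-03 -1.4000e-03]
t 4.875 pos [ 0.5448 -0.1433  0.0947] block [0.0006 0.0517 0.0487] goal [ 0.5436 -0.1447  0.095 ] shift cm (tool) [-0.03  0.06 -0.17] q [-4.560e-01  6.240e-01  1.700e+00  1.000e-03  8.140e-01 -1.607e+00] F [0.65 0.62 0.08] w 0.0007750968535988581
tool axes world [[0.004, -0.913, 0.409], [-0.001, 0.409, 0.913], [-1.0, -0.004, 0.001]]
```

Request:
arm_command([
  [0,0,-0.3,0,0,0,0],
  [0,0,0,0,0,0,0],
])

```text
time: 5.12
position: [0.5434, -0.1467, 0.0947]
tool_rot: [-0.385, 0.593, 0.384, 0.594]
ft_force: [-0.3, 0.0, 0.1]
grip_width: 0.0007
```

Request:
arm_command([
  [0,0,-0.2,0,0,0,0],
  [0,0,0,0,0,0,0],
])

```text
time: 5.38
position: [0.5425, -0.1485, 0.0946]
tool_rot: [-0.385, 0.593, 0.384, 0.594]
ft_force: [0.2, -0.9, -0.6]
grip_width: 0.0005
```

```bash
python3 -c "
from h import *
goal(.045,.095)
p,d,i=grab('side');np.savez('s4.npz',p=p,d=d)
L=(pts(d,i)-B)@RB
m=(abs(L[...,0])<.014)&(L[...,1]>-.06)&(L[...,1]<.1)&(L[...,2]>.03)&(L[...,2]<.12)
for r in sorted(L[m].tolist(),key=lambda r:r[1])[::2]: print(np.round(np.array(r)*1000).astype(int).tolist(),end=' ')
"
```

```text
s 1 rv [-0.0005  0.0008  0.0034]
s -1 rv [ 3.141e+00  5.400e-03 -1.200e-03]
t 5.375 pos [ 0.5425 -0.1485  0.0946] block [0.0005 0.046  0.0486] goal [ 0.5416 -0.1492  0.095 ] shift cm (tool) [-0.04  0.05 -0.1 ] q [-4.660e-01  6.230e-01  1.702e+00  1.000e-03  8.120e-01 -1.617e+00] F [ 0.19 -0.89 -0.64] w 0.0005128780270260963
tool axes world [[0.003, -0.913, 0.409], [-0.001, 0.409, 0.913], [-1.0, -0.003, 0.001]]
[-3, -42, 36] [9, -42, 33] [4, -42, 31] [6, -42, 37] [11, -41, 32] [0, -41, 37] [2, -41, 34] [9, -40, 35] [-13, -40, 33] [-4, -40, 31] [5, -40, 32] [-2, -40, 39] [-13, -40, 35] [-4, -39, 33] [-6, -39, 33] [12, -39, 119] [-11, -39, 37] [7, -39, 36] [12, -38, 35] [3, -38, 37] [1, -38, 37] [10, -37, 34] [-10, -36, 38] [-6, -36, 36] [-12, -35, 37] [8, -35, 36] [13, -35, 35] [3, -35, 37] [-1, -35, 37] [13, -33, 36] [-14, -33, 35] [-14, -32, 37] [9, -32, 36] [-5, -32, 38] [0, -31, 36] [-9, -31, 38] [7, -30, 37] [-4, -30, 39] [12, -29, 36] [-2, -29, 35] [-13, -29, 37] [0, -29, 37] [5, -28, 36] [-13, -28, 39] [12, -27, 37] [-10, -27, 37] [-3, -26, 38] [-8, -25, 38] [-10, -25, 38] [4, -
[... 1246 characters left out ...]
, -11, 70] [-8, -11, 67] [-10, -11, 67] [-12, -10, 68] [-3, -10, 69] [11, -10, 69] [-14, -9, 67] [4, -9, 70] [-14, -9, 69] [14, -7, 69] [-2, -6, 68] [-11, -6, 70] [-4, -6, 68] [-2, -6, 86] [5, -5, 72] [-9, -5, 80] [-4, -4, 85] [-2, -4, 78] [2, -4, 83] [-6, -4, 73] [5, -4, 83] [12, -4, 69] [-2, -4, 72] [5, -4, 67] [-2, -3, 74] [-4, -3, 75] [1, -3, 74] [-8, -3, 75] [-8, -3, 69] [-4, -3, 80] [3, -3, 70] [1, -3, 76] [-4, -3, 71] [1, -3, 70] [3, -3, 67] [-6, -2, 68] [3, -2, 78] [10, -2, 68] [-1, -2, 67] [6, -2, 71] [-6, -2, 82] [-14, -1, 44] [-12, -1, 68] [-12, 0, 70] [-10, 0, 69] [14, 3, 69] [-9, 4, 69] [-13, 7, 70] [-8, 8, 71] [-10, 8, 68] [-14, 11, 63] [-14, 32, 47] [-13, 34, 39] [-12, 37, 45]
```

The thin cheek's hole still looks recessed, with the tip near y≈−12 (home is −22), and there is no force yet. I keep pushing.

Request:
arm_command([
  [0,0,-0.3,0,0,0,0],
  [0,0,0,0,0,0,0],
])

```text
time: 5.68
position: [0.5413, -0.1513, 0.0946]
tool_rot: [-0.385, 0.593, 0.384, 0.594]
ft_force: [-0.1, -0.7, -0.5]
grip_width: 0.0004
```

Request:
arm_command([
  [0,0,-0.2,0,0,0,0],
  [0,0,0,0,0,0,0],
])

```text
time: 5.92
position: [0.5405, -0.1528, 0.0946]
tool_rot: [-0.385, 0.592, 0.384, 0.595]
ft_force: [-0.6, 0.2, 0.2]
grip_width: 0.0005
```

Request:
arm_command([
  [0,0,-0.2,0,0,0,0],
  [0,0,0,0,0,0,0],
])

```text
time: 6.18
position: [0.5399, -0.154, 0.0946]
tool_rot: [-0.385, 0.592, 0.384, 0.595]
ft_force: [1.4, 0.6, 0.3]
grip_width: 0.0005
```

```bash
cat > tip.py <<'E'
from h import *
def tip(save=None):
    goal(.045,.095)
    p,d,i=grab('side')
    L=(pts(d,i)-B)@RB
    m=(abs(L[...,0])<.006)&(L[...,1]>-.035)&(L[...,1]<-.005)&(L[...,2]>.044)&(L[...,2]<.06)
    for r in sorted(L[m].tolist(),key=lambda r:r[1]): print(np.round(np.array(r)*1000).astype(int).tolist(),end=' ')
    if save: cv2.imwrite(save,cv2.resize(p[210:290,320:420],(800,640),interpolation=cv2.INTER_CUBIC)[:600])
E
python3 -c "
from tip import *
tip('pics/c4.png')"
```

```text
s 1 rv [-0.0007  0.0027  0.0034]
s -1 rv [ 3.1409  0.0053 -0.0042]
t 6.175 pos [ 0.5399 -0.154   0.0946] block [0.0004 0.04   0.0486] goal [ 0.5416 -0.1492  0.095 ] shift cm (tool) [-0.04  0.04  0.5 ] q [-0.478  0.622  1.705  0.004  0.811 -1.631] F [1.39 0.64 0.32] w 0.0004929168674205684
tool axes world [[0.004, -0.913, 0.409], [0.001, 0.409, 0.913], [-1.0, -0.003, 0.003]]
[-1, -24, 58] [1, -22, 56] [4, -22, 55] [-1, -22, 52] [2, -21, 51] [-2, -20, 51] [2, -20, 56] [4, -20, 46] [-4, -19, 44] [-2, -19, 56] [4, -19, 55] [-4, -18, 46] [-2, -18, 46] [0, -18, 55] [2, -18, 57] [-4, -18, 49] [-2, -18, 51] [3, -17, 44] [5, -17, 59] [-4, -17, 55] [-4, -17, 58] [5, -17, 46] [0, -17, 56] [-2, -17, 60] [-4, -16, 51] [-2, -16, 56]
```

View pics/c4.png

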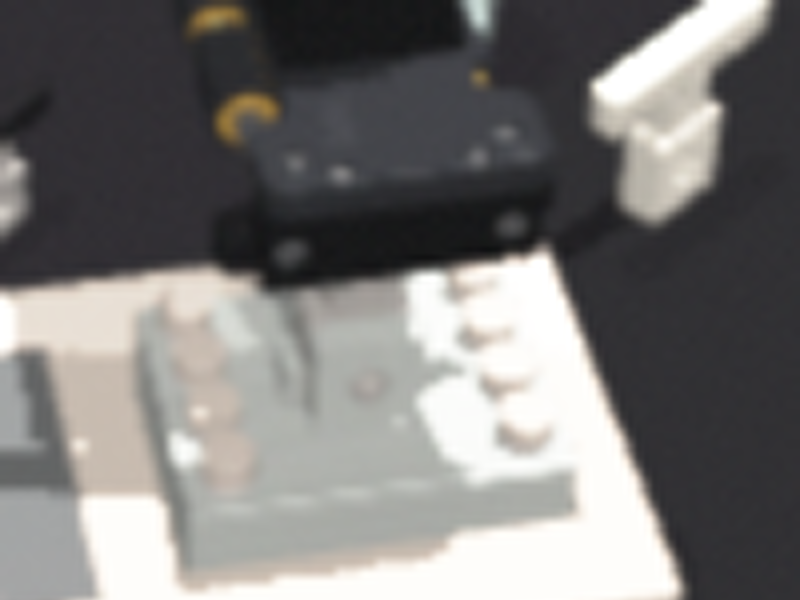

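The pin tip now shows through the thin cheek (pixel 370,385 in the crop), and the last step came up short, so resistance is starting. A few more small steps.

Request:
arm_command([
  [0,0,-0.2,0,0,0,0],
  [0,0,0,0,0,0,0],
])

```text
time: 6.48
position: [0.5398, -0.1543, 0.0947]
tool_rot: [-0.384, 0.591, 0.384, 0.596]
ft_force: [1.0, 0.9, -0.6]
grip_width: -0.0
```

Request:
arm_command([
  [0,0,-0.2,0,0,0,0],
  [0,0,-0.1,0,0,0,0],
])

```text
time: 6.72
position: [0.5397, -0.1546, 0.095]
tool_rot: [-0.382, 0.59, 0.384, 0.598]
ft_force: [3.3, 4.5, -0.3]
grip_width: 0.0005
```

```bash
python3 -c "
from tip import *
tip()"
```

```text
s 1 rv [-0.0046  0.011   0.0044]
s -1 rv [ 3.1369  0.0069 -0.0173]
t 6.725 pos [ 0.5397 -0.1546  0.095 ] block [0.0005 0.0394 0.049 ] goal [ 0.5416 -0.1492  0.095 ] shift cm (tool) [0.   0.05 0.56] q [-0.484  0.621  1.707  0.016  0.81  -1.64 ] F [ 3.33  4.48 -0.26] w 0.0005333031989101918
tool axes world [[0.009, -0.911, 0.412], [0.008, 0.413, 0.911], [-1.0, -0.004, 0.011]]
[-1, -23, 53] [-1, -22, 56] [-3, -22, 56] [2, -22, 55] [4, -21, 53] [2, -21, 57] [-3, -20, 51] [-2, -20, 45] [-5, -20, 45] [-5, -20, 48] [-5, -20, 51] [2, -20, 50] [4, -20, 49] [5, -20, 46] [-5, -19, 53] [3, -19, 46] [0, -19, 55] [-2, -19, 46] [5, -19, 54] [0, -18, 45] [2, -18, 57] [-2, -18, 57] [-4, -17, 58] [-2, -17, 54] [0, -17, 56] [-4, -15, 53] [6, -15, 53]
```

Request:
arm_command([
  [0,0,-0.3,0,-0.0,0,0],
  [0,0,0,0,0,0,0],
])

```text
time: 7.02
position: [0.5398, -0.1544, 0.0954]
tool_rot: [-0.381, 0.589, 0.384, 0.601]
ft_force: [1.3, 2.2, -2.0]
grip_width: 0.0006
```

```bash
python3 -c "
from tip import *
tip()"
```

```text
s 1 rv [-0.0069  0.0168  0.005 ]
s -1 rv [ 3.1346  0.0078 -0.0263]
t 7.025 pos [ 0.5398 -0.1544  0.0954] block [0.0005 0.0396 0.0494] goal [ 0.5416 -0.1492  0.095 ] shift cm (tool) [0.05 0.05 0.54] q [-0.487  0.62   1.708  0.024  0.81  -1.647] F [ 1.26  2.22 -1.99] w 0.0006451517407764849
tool axes world [[0.011, -0.91, 0.415], [0.013, 0.415, 0.91], [-1.0, -0.005, 0.017]]
[1, -23, 53] [1, -23, 56] [-1, -22, 53] [-1, -21, 55] [-3, -21, 54] [0, -20, 48] [4, -20, 52] [-2, -20, 47] [-2, -20, 50] [4, -20, 55] [-3, -19, 59] [-5, -19, 53] [-5, -19, 56] [2, -19, 58] [-4, -19, 47] [0, -19, 55] [2, -18, 54] [-2, -18, 55] [5, -18, 47] [3, -18, 45] [-4, -18, 49] [0, -18, 57] [5, -18, 59] [1, -16, 59]
```

Request:
arm_command([
  [0,0,0.5,-0.007,0.017,0.005,0],
  [0,0,2,0,0,0,0],
  [-4,0,2,0,0,0,0],
  [-6,0,0,0,0,0,0],
  [-2,0,5,0,0,0,8],
  [0,0,5,0,0,0,8],
  [0,0,5,0,0,0,8],
  [0,0,0,0,0,0,8],
])

```text
time: 8.07
position: [0.622, 0.0222, 0.2183]
tool_rot: [-0.389, 0.598, 0.38, 0.589]
ft_force: [1.0, -0.3, -0.3]
grip_width: 0.0324
```

```bash
python3 -c "
from h import *
goal(0,.20)
p,d,i=grab('top');q,d2,i2=grab('side')
L=(pts(d,i)-B)@RB;L2=(pts(d2,i2)-B)@RB
for X in(L,L2):
    hi=X[(X[...,2]>.088)&(X[...,2]<.115)&(abs(X[...,0])<.06)&(abs(X[...,1])<.04)];print('bar',len(hi),cv2.minAreaRect((hi[:,:2]*1000).astype(np.float32)),hi.mean(0))
m=(abs(L[...,0])<.007)&(L[...,1]>.006)&(L[...,1]<.09)&(L[...,2]>.03)&(L[...,2]<.1)
for r in sorted(L[m].tolist(),key=lambda r:r[1]): print(np.round(np.array(r)*1000).astype(int).tolist(),end=' ')
a=cv2.resize(p[165:245,345:425],(400,400),interpolation=cv2.INTER_CUBIC);b=cv2.resize(q[215:295,310:410],(400,320),interpolation=cv2.INTER_CUBIC)
o=np.zeros((400,800,3),np.uint8);o[:,:400]=a;o[:320,400:]=b;cv2.imwrite('pics/c5.png',o)"
```

```text
s 1 rv [-0.0005 -0.0172  0.0036]
s -1 rv [3.141  0.0057 0.027 ]
t 8.075 pos [0.622  0.0222 0.2183] block [0.0034 0.2343 0.1723] goal [ 0.5232 -0.1903  0.2   ] shift cm (tool) [  2.23   0.34 -23.4 ] q [-0.135  0.531  1.44  -0.019  1.172 -1.277] F [ 0.98 -0.35 -0.28] w 0.03239171818110984
tool axes world [[-0.004, -0.913, 0.409], [-0.017, 0.409, 0.912], [-1.0, -0.004, -0.017]]
bar 162 ((0.7301063537597656, -1.484299659729004), (11.875967025756836, 80.49749755859375), 89.85394287109375) [-0.00161331 -0.00113227  0.10246296]
bar 310 ((-0.04019927978515625, -1.5316009521484375), (14.104215621948242, 79.60183715820312), 89.68894958496094) [-0.00033023 -0.00430623  0.09967275]
[-1, 6, 62] [6, 7, 70] [0, 8, 68] [-6, 8, 69] [2, 9, 71] [-3, 9, 67] [5, 9, 69] [-1, 10, 67] [-6, 10, 66] [7, 11, 71] [2, 11, 69] [-5, 11, 69] [5, 12, 67] [-2, 12, 68] [6, 13, 70] [1, 13, 69] [-5, 14, 68] [3, 14, 68] [6, 15, 66] [-1, 16, 70] [-6, 16, 67] [3, 16, 63] [-3, 17, 67] [5, 17, 66] [-1, 18, 65] [2, 19, 66] [-4, 19, 66] [4, 20, 67] [-2, 20, 65] [5, 21, 73] [0, 21, 67] [-6, 22, 69] [-1, 22, 59] [2, 22, 69] [-6,
[... 430 characters left out ...]
8, 39] [6, 38, 37] [0, 39, 35] [1, 40, 43] [-6, 41, 45] [3, 41, 43] [-3, 42, 44] [6, 42, 44] [1, 42, 40] [-6, 43, 41] [4, 43, 38] [-2, 44, 36] [4, 45, 45] [0, 45, 40] [2, 46, 38] [-3, 46, 38] [5, 47, 40] [0, 47, 36] [-7, 48, 38] [7, 48, 42] [0, 48, 44] [-6, 49, 43] [4, 49, 39] [-3, 50, 42] [6, 50, 40] [0, 51, 40] [-7, 51, 42] [2, 52, 42] [-4, 52, 41] [5, 53, 39] [-2, 53, 44] [6, 54, 46] [1, 54, 44] [-5, 55, 44] [4, 55, 41] [-2, 55, 39] [6, 56, 42] [0, 57, 41] [-5, 57, 40] [4, 57, 36] [-4, 58, 45] [7, 58, 36] [-7, 59, 41] [1, 60, 44] [-4, 60, 41] [4, 61, 41] [-2, 61, 43] [7, 62, 42] [1, 62, 39] [-5, 63, 41] [3, 63, 43] [-3, 64, 42] [5, 64, 43] [0, 65, 41] [-6, 65, 38] [3, 66, 37] [-3, 66, 37]
```

View pics/c5.png

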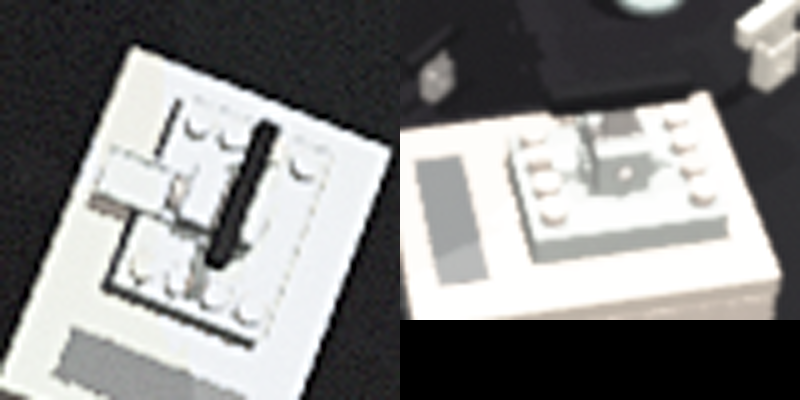

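The pin head sits flush on the thick cheek with no gap (about y 23–31 mm), and its tip pokes out of the thin cheek. The bar centre is at block (0, −1.5) mm. Now I go over the crossbar.

Request:
arm_command([
  [0,0.1,-4.7,0,-0.017,0.004,7],
  [0,0.1,-4.7,0,0,0,7],
  [0,0.1,-4.7,0,0,0,7],
  [0,0,-4.7,0,0,0,7],
  [0,0,-4.7,0,0,0,7],
  [0,0,0,0,0,0,7],
])

```text
time: 8.93
position: [0.5119, -0.2087, 0.2186]
tool_rot: [-0.381, 0.6, 0.381, 0.592]
ft_force: [-0.4, -0.5, 0.5]
grip_width: 0.0699
```

```bash
python3 -c "
from h import *
goal(-.0015,.122,.0003)"
```

```text
s 1 rv [-0.0119 -0.0102 -0.0053]
s -1 rv [ 3.1297 -0.0083  0.016 ]
t 8.925 pos [ 0.5119 -0.2087  0.2186] block [-0.0028 -0.0214  0.1726] goal [ 0.5229 -0.1918  0.122 ] shift cm (tool) [ 9.63 -0.33  2.1 ] q [-0.583  0.438  1.615 -0.012  1.092 -1.716] F [-0.39 -0.45  0.52] w 0.06994737574184874
tool axes world [[-0.009, -0.908, 0.419], [-0.007, 0.419, 0.908], [-1.0, 0.005, -0.01]]
```

Request:
arm_command([
  [1,-0.3,2.0,-0.012,-0.01,-0.005,7],
  [1,0,0,0,0,0,7],
  [1,0,0,0,0,0,7],
  [0,0,0,0,0,0,7],
])

```text
time: 9.43
position: [0.5225, -0.1887, 0.1851]
tool_rot: [-0.384, 0.593, 0.386, 0.593]
ft_force: [0.6, 0.2, -0.9]
grip_width: 0.0699
```

```bash
python3 -c "
from h import *
goal(-.0015,.122,.0003)"
```

```text
s 1 rv [ 0.002   0.0009 -0.0037]
s -1 rv [-3.1396e+00  5.9000e-03  1.4000e-03]
t 9.425 pos [ 0.5225 -0.1887  0.1851] block [-0.0013  0.0012  0.1391] goal [ 0.5229 -0.1918  0.122 ] shift cm (tool) [ 6.31 -0.19 -0.28] q [-0.548  0.484  1.645  0.     1.017 -1.7  ] F [ 0.65  0.24 -0.89] w 0.06985375735877979
tool axes world [[-0.003, -0.914, 0.406], [0.002, 0.406, 0.914], [-1.0, 0.004, 0.001]]
```

Request:
arm_command([
  [1,-0.1,-0.2,0,0,-0.004,7],
  [1.5,0,0,0,0,0,7],
  [1.5,0,0,0,0,0,7],
  [1.5,0,0,0,0,0,7],
  [0.5,0,0,0,0,0,7],
  [0,0,0,0,0,0,7],
])

```text
time: 10.18
position: [0.5226, -0.1905, 0.1201]
tool_rot: [-0.385, 0.593, 0.386, 0.593]
ft_force: [0.4, -0.1, -0.3]
grip_width: 0.0701
```

```bash
python3 -c "
from h import *
goal(-.0015,.122,.0003)"
```

```text
s 1 rv [ 0.003   0.0008 -0.0007]
s -1 rv [-3.1386e+00  1.0000e-03  1.3000e-03]
t 10.175 pos [ 0.5226 -0.1905  0.1201] block [-0.0005 -0.0004  0.0741] goal [ 0.5229 -0.1918  0.122 ] shift cm (tool) [-0.19 -0.08 -0.11] q [-5.510e-01  5.780e-01  1.699e+00  1.000e-03  8.650e-01 -1.705e+00] F [ 0.37 -0.09 -0.3 ] w 0.07010036240511805
tool axes world [[-0.0, -0.914, 0.406], [0.001, 0.406, 0.914], [-1.0, 0.001, 0.001]]
```

Request:
arm_command([
  [-0.2,-0.1,-0.1,0,0,0,7],
  [0,0,0,0,0,0,0],
  [0,0,0,0,0,0,0],
  [0,0,0,0,0,0,0],
  [0,0,0,0,0,0,0],
  [0,0,0,0,0,0,0],
  [0,0,0,0,0,0,0],
  [0,0,0,0,0,0,0],
], grip_force=40)

```text
time: 11.18
position: [0.5242, -0.1925, 0.1239]
tool_rot: [-0.386, 0.592, 0.385, 0.594]
ft_force: [-0.7, -0.5, -0.0]
grip_width: 0.0116
```

```bash
python3 -c "
from tip import *
tip('pics/c6.png')"
```

```text
s 1 rv [0.003  0.0004 0.0031]
s -1 rv [-3.1386e+00 -4.8000e-03  6.0000e-04]
t 11.175 pos [ 0.5242 -0.1925  0.1239] block [ 0.0019 -0.0016  0.0779] goal [ 0.5416 -0.1492  0.095 ] shift cm (tool) [2.89 0.18 4.66] q [-5.520e-01  5.730e-01  1.694e+00  1.000e-03  8.720e-01 -1.706e+00] F [-0.69 -0.52 -0.  ] w 0.011585396035220933
tool axes world [[0.003, -0.914, 0.406], [-0.001, 0.406, 0.914], [-1.0, -0.003, 0.0]]
[2, -22, 51] [-3, -21, 55] [2, -21, 54] [-1, -21, 55] [0, -21, 48] [0, -20, 51] [-5, -20, 48] [-2, -20, 51] [4, -20, 52] [2, -19, 55] [5, -19, 45] [-2, -19, 46] [5, -19, 54] [-4, -18, 53] [5, -18, 48] [-4, -18, 49] [0, -18, 54] [-2, -18, 58] [-2, -18, 55] [2, -18, 57] [5, -17, 59] [-4, -17, 57] [1, -16, 55] [-4, -15, 52]
```

View pics/c6.png

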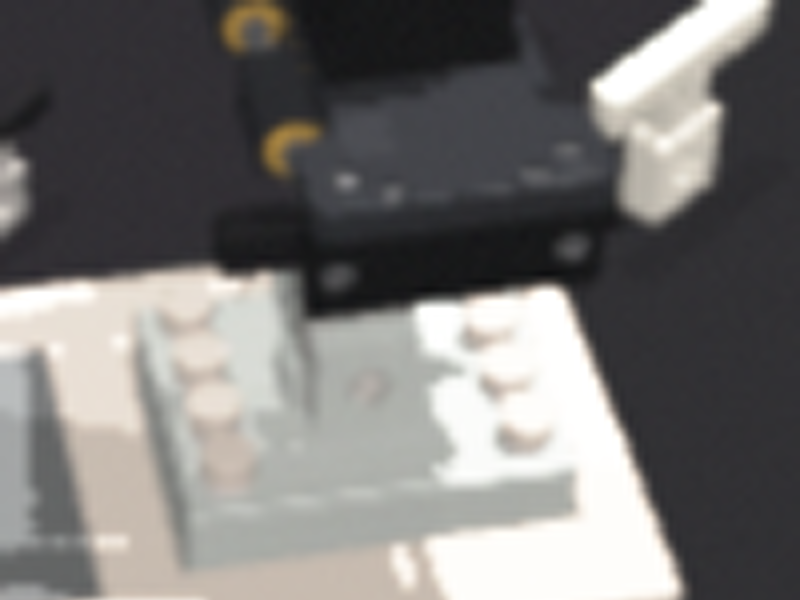

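The bar is gripped (opening 11.6 mm), and the pin tip still protrudes at pixel (370,388). Now I lift slowly.

Request:
arm_command([
  [-0.4,0,0,0,0,0,0],
  [-0.5,0,0,0,0,0,0],
  [-0.5,0,0,0,0,0,0],
  [-0.6,0,0,0,0,0,0],
  [-0.6,0,0,0,0,0,0],
  [0,0,0,0,0,0,0],
])

```text
time: 11.98
position: [0.522, -0.1912, 0.1493]
tool_rot: [-0.384, 0.593, 0.387, 0.592]
ft_force: [0.2, -0.1, -6.0]
grip_width: 0.0115
```

```bash
python3 -c "
from h import *
goal(-.0015,.204,.0003)"
```

```text
s 1 rv [ 0.0031  0.0011 -0.0032]
s -1 rv [-3.1385e+00  5.0000e-03  1.8000e-03]
t 11.975 pos [ 0.522  -0.1912  0.1493] block [-0.0007 -0.0013  0.1033] goal [ 0.5229 -0.1918  0.204 ] shift cm (tool) [-5.47 -0.08 -0.02] q [-5.520e-01  5.350e-01  1.676e+00  1.000e-03  9.340e-01 -1.706e+00] F [ 0.24 -0.08 -6.04] w 0.011511743552994246
tool axes world [[-0.002, -0.914, 0.405], [0.002, 0.405, 0.914], [-1.0, 0.003, 0.001]]
```

The wrist carries 6 N, so the block is hanging from the handle. Lifting the rest.

Request:
arm_command([
  [-0.6,0,0,0,0,0,0],
  [-0.8,0,0,0,0,0,0],
  [-0.8,0,0,0,0,0,0],
  [-0.8,0,0,0,0,0,0],
  [-0.8,0,0,0,0,0,0],
  [-0.8,0,0,0,0,0,0],
  [-0.5,0,0,0,0,0,0],
  [-0.3,0,0,0,0,0,0],
  [0,0,0,0,0,0,0],
  [0,0,0,0,0,0,0],
])

```text
time: 13.22
position: [0.5216, -0.191, 0.2071]
tool_rot: [-0.384, 0.593, 0.387, 0.592]
ft_force: [0.4, -0.3, -6.0]
grip_width: 0.0117
```

Request:
arm_command([
  [0,0,0,0,0,0,0],
  [0,0,0,0,0,0,0],
  [0,0,0,0,0,0,0],
  [0,0,0,0,0,0,0],
  [0,0,0,0,0,0,0],
  [0,0,0,0,0,0,0],
  [0,0,0,0,0,0,0],
  [0,0,0,0,0,0,0],
])

```text
time: 14.22
position: [0.5213, -0.1908, 0.2063]
tool_rot: [-0.384, 0.593, 0.387, 0.592]
ft_force: [0.1, 0.4, -5.8]
grip_width: 0.0116
```

```bash
python3 -c "
from h import *
goal(-.0015,.204,.0003)
q,d,i=grab('side')
L=(pts(d,i)-B)@RB-np.array([0,-.0015,.08])
m=(abs(L[...,0])<.03)&(L[...,1]<-.019)&(L[...,1]>-.042)&(L[...,2]>.02)&(L[...,2]<.06)
Y=L[m];A=np.c_[Y[:,:2],np.ones(len(Y))];print('top plane tilt x,y,height',len(Y),np.linalg.lstsq(A,Y[:,2],rcond=None)[0].round(3))
m=(abs(L[...,0])<.006)&(L[...,1]>-.035)&(L[...,1]<-.005)&(L[...,2]>.046)&(L[...,2]<.058)
print(np.round(L[m]*1000).astype(int)[:,1].tolist())
cv2.imwrite('pics/c7.png',cv2.resize(q[140:320,270:450],(600,600),interpolation=cv2.INTER_CUBIC))"
```

```text
s 1 rv [ 0.0031  0.0014 -0.0054]
s -1 rv [-3.1385e+00  8.5000e-03  2.2000e-03]
t 14.225 pos [ 0.5213 -0.1908  0.2063] block [-0.0016 -0.0012  0.1603] goal [ 0.5229 -0.1918  0.204 ] shift cm (tool) [ 0.23 -0.19 -0.03] q [-5.530e-01  4.560e-01  1.623e+00  1.000e-03  1.068e+00 -1.706e+00] F [ 0.1   0.39 -5.77] w 0.011583521381274801
tool axes world [[-0.004, -0.914, 0.406], [0.004, 0.406, 0.914], [-1.0, 0.005, 0.001]]
top plane tilt x,y,height 337 [-0.012  0.425  0.048]
[-14, -17, -18, -13, -18, -18, -20, -17, -17, -18, -18, -21, -17, -17, -18, -20, -17, -19, -17, -18, -19]
```

View pics/c7.png

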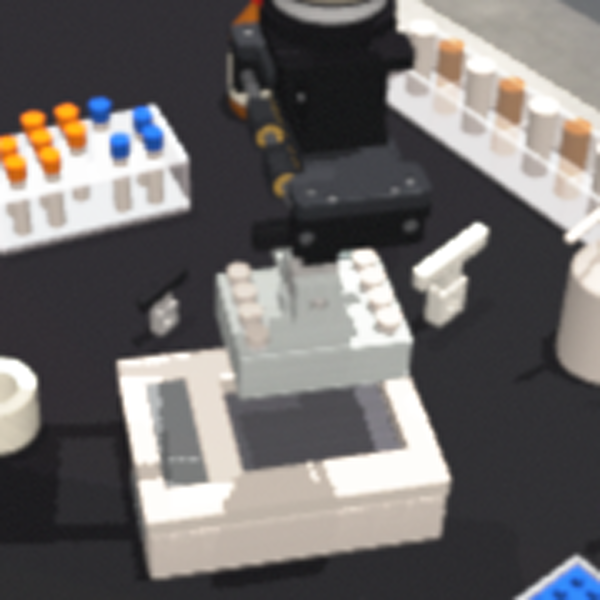

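The block hangs in the air clear of the well. My plane fit probably included cheek and front-face points, so I redo it away from the fork and check that it is steady.

```bash
python3 -c "
from h import *
for n in('side','side'):
    q,d,i=grab(n)
    L=(pts(d,i)-B)@RB-np.array([0,-.0015,.08])
    m=(abs(L[...,0])>.017)&(abs(L[...,0])<.034)&(L[...,1]<.03)&(L[...,1]>-.038)&(L[...,2]>.026)&(L[...,2]<.046)
    Y=L[m]
    for k in range(6):
        A=np.c_[Y[:,:2],np.ones(len(Y))];c=np.linalg.lstsq(A,Y[:,2],rcond=None)[0];r=abs(A@c-Y[:,2]);Y=Y[r<2*r.std()+.001]
    print('top slopes x,y,h',len(Y),c.round(4),'yrange',Y[:,1].min(),Y[:,1].max())
    m=(abs(L[...,0])<.05)&(abs(L[...,1]+.042)<.006)&(L[...,2]>.004)&(L[...,2]<.03);F=L[m]
    A=np.c_[F[:,[0,2]],np.ones(len(F))];print('front face y vs x,z',len(F),np.linalg.lstsq(A,F[:,1],rcond=None)[0].round(4))
    print('face zmin',np.percentile(L[(abs(L[...,0])<.05)&(abs(L[...,1]+.042)<.006)&(L[...,2]>-.03)][:,2],[1,5]).round(4))
o=robot.get_obs();print(o['time'],o['position'],o['ft_force'],abs(o['joint_velocities']).max())"
```

```text
top slopes x,y,h 268 [-0.011  -0.0113  0.0364] yrange -0.037531463127885224 0.02966924526711274
front face y vs x,z 429 [-0.0056  0.0076 -0.0411]
face zmin [0.0023 0.0056]
top slopes x,y,h 263 [-0.0088 -0.0008  0.0365] yrange -0.03791922161900294 0.029632189957973273
front face y vs x,z 427 [-0.002  -0.0034 -0.0409]
face zmin [0.0024 0.0053]
14.375 [ 0.52128786 -0.19078563  0.20637289] [ 1.00959004 -0.31664616 -5.34274002] 0.002499695659749406
```

```bash
python3 -c "
from h import *
print(workorder.hand_in(), robot.get_obs()['time'])"
```

```text
the job is handed in; nothing more can be done
the job is handed in; nothing more can be done
```

I pushed the pin home, gripped the handle by its black crossbar and lifted the block straight up. The job was handed in at about 14.4 s with the block still held in the air; hand-in gives no verdict.

- **Pin:** It stopped against the cheek at about 5.6 N. After backing off, the camera showed its head flush on the thick cheek. After the lift the tip still protruded about 3–4 mm from the thin cheek, where home is 4 mm.
- **Block:** It hung about 8 cm above its seat, clear of the well and touching nothing I could see. Its tilt measured under about 0.015 rad.
- **Grip:** The opening was 11.6 mm on the 12 mm bar with the grip set to 40 N. The wrist carried about 5–6 N, a little under the roughly 6.8 N I expected from the stated masses.
- **Steadiness:** Joint speeds were about 0.0025 rad/s just before hand-in.
- **Bystanders:** The views I took showed nothing else moved, but I did not measure their positions afterwards.

One check disagreed: my first tilt fit after the lift gave an implausible 0.42 slope, because it took in cheek and front-face points. Two refits away from the fork, and the front face, all showed the block level.

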